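# Bridge the drain strip across the catch tray

## Task

The aluminium drain strip with the three valve stems is parked on one of the two riser blocks. Slide it along, without lifting it off, until it bridges the gap to the other block: lying flat, centred over the catch tray with about as much of it on each block, and in line with the blocks. Leave the other things on the bench where they are.

Things in the scene. Friction and masses are not known exactly. Their poses are not given: they have to be found in the camera images.
- strip: Loose aluminium strip, 0.2 to 0.3 kg, 44 mm wide (its x), 255 long (its y), 5 thick, same both ways round, an upright lip at each end. Origin: centre of its flat underside. Three black valve stems stand fixed on it at y = -28, 0, 28 mm (19 mm across, tops 43 mm above the underside). It starts on either block, roughly centred, both ends overhanging, up to 5 degrees askew, and slides freely on the tops.
- strip_end_a (a point): Middle of the inner face of the lip at the strip's +y end, 123.5 mm from its centre, 26 mm above the underside. The lip is 4 mm thick, as wide as the strip, top 36 mm above the underside. The last 12 mm before it bend up like a sled runner, so the upper face rises from 5 to 13 mm and the end rides onto the other block if not pressed down over the gap.
- strip_end_b (a point): The same at the strip's -y end. Between the outer stems and each lip the strip is bare for about 85 mm.
- stand_a: Fixed riser block, beech with a steel top plate, 80 mm wide (its x), 130 mm long (its y), flat bare top at 60 mm height with edges rounded 3 mm. Origin: centre of its underside, on the bench. The blocks stand in one line along their y axes, centres about 220 mm apart, so the gap between them is 80 to 100 mm.
- stand_b: Fixed riser block, beech with a steel top plate, 80 mm wide (its x), 130 mm long (its y), flat bare top at 60 mm height with edges rounded 3 mm. Origin: centre of its underside, on the bench. Twin of the other, parallel to it; the strip may start on either.
- catch_tray: Fixed shallow dark steel tray, 190 x 64 x 16 mm, on the bench in the middle of the gap, its y axis along the line of blocks. Origin: centre of its underside.
- core_tool: Bystander: squat chrome valve core tool standing on the bench beside the blocks, 34 mm across, 48 mm high; origin at its foot
- weight: Bystander: zinc clip-on balance weight, 55 x 12 x 18 mm, lying in the tray; origin centre of its underside
- cap: Bystander: brass valve cap, 14 mm across, 11 mm high, standing in the tray; origin at its foot
- spare_stem: Bystander: loose valve stem standing on the bench, 19 mm across, 38 mm high; origin at its foot
- gauge: Bystander: round pressure gauge with a stub, 48 mm across, 104 mm long, 16 mm high, lying on the bench; origin under its dial
Mind the look-alikes: they are no part of the job. What is shaped like the stand_b but red is not meant. There is more than one size of the catch_tray; the one meant has the size given above.

How it is judged:
At the end, for the whole second after the job is handed in: The strip lies still and flat (within 3 degrees) at the height of the block tops, borne by both blocks, its middle within 25 mm of the tray's middle (level distance), in line with the blocks within about 10 degrees (horizontal distance between strip and catch_tray below 0.025 m and angle between the y axis of strip and the y axis of catch_tray, either way round below 0.17 rad and angle between strip's own z axis and vertical below 0.05 rad and height (world z) of strip between 0.056 and 0.064 m and contact force between strip and stand_a above 0.2 N and contact force between strip and stand_b above 0.2 N and linear speed of strip below 0.01 m/s); the robot touches nothing.
It fails at once if the strip is lifted: its middle rises more than 15 mm above the block tops (height (world z) of strip above 0.075 m).
It fails at once if the strip tips over the edge (tilts more than 20 degrees) (angle between strip's own z axis and vertical above 0.35 rad).
It fails at once if a bystander (core tool, weight, cap, spare stem, gauge) is moved more than 20 mm (distance of any of core_tool, weight, cap, spare_stem, gauge from where it was at the start of the episode above 0.02 m).
It also fails if it takes over 32 s, if anything falls off the work surface, if the arm or the gripper's body presses on something with over 40 N, if the wrist force passes 120 N, or if a joint passes its speed limit or range.

## Robot

A 7-joint arm with a two-finger parallel gripper is mounted at the origin on the work surface. World frame = base frame: x ahead of the robot, y to its left, z up, the work surface at z = 0. Lengths are in m, angles in rad, forces in N, time in s.
With the tool pointing down it reaches from about 0.4 to 0.925 m from the base axis. Payload 5.6 kg.
Tool frame: the origin (TCP) lies at the very end of the fingers, on their centre line; the grasp point (between the pads) lies 19 mm behind it (ctrl.grip_depth is the distance from the TCP to the grasp point, in m); z points along the fingers, y is the direction in which the jaws open and shut (so a half turn about z gives the same grasp; the last joint's range is limited). The gripper opens to 85 mm and grips with 20 to 120 N. Pads are 22 mm wide; open, the fingers measure 114 mm over their backs; the gripper's body (76 mm by 85 mm) begins 54 mm behind the grasp point. The pads swing forward as they close: fully open they stand 13 mm farther back than shut.
Start: joints at [1.262, 0.468, -0.012, 1.603, 0.006, 1.071, -0.056], TCP at [0.171, -0.627, 0.231] pointing down, gripper open.
Joint ranges: [-2.53, 2.53], [-0.31, 2.02], [-1.57, 1.55], [0.28, 2.44], [-1.29, 4.43], [0.15, 1.84], [-2.92, 2.92]. Speed limits (rad/s): [2.57, 2.57, 3.14, 3.14, 3.14, 3.14, 3.14].

## Interface

Orientations are given as a unit quaternion [x, y, z, w].
In Python, from plant import monitor, snapshot, ctrl gives the robot as it stands.
- The arm moves only by the tool servo_tool, never from a script. Its arguments are lists of equal length, an entry for each row: "grip": the closure, from 0 (fully open) to 1 (shut); "translation": the shift along the tool's x, y, z in mm, a list of three; "angular": the turn, a rotation vector about the tool's x, y, z in degrees, a list of three. A call has 1 to 5 rows; each row shifts and turns the pose as measured when the row begins, along the tool's axes as they then stand; what a row does not reach is not made up. A row lasts 1/12 s, in which the tool goes at most 41.7 mm and 7.16 degrees, less where a joint would pass 70% of its speed; a pose out of reach is approached as far as the arm can. A call with a gripper value outside its range is refused whole. The fingers move at their own pace and stop on an object; "newtons" is the grip in N (left out, the last holds). Time passes only in rows, so rows that do not move let the fingers close. It gives the time, the measured TCP pose, the force and the opening at its end, in the units of the state.
- monitor.read_state(): the state, without advancing time (a new reading comes with each control period).
- snapshot(name): name is "side" or "top" or "wrist"; returns a dict with "color" (400x640x3 uint8, blue, green, red), "fx", "fy", "cx", "cy" (pixels), "k1" (the pictures are not rectified: a ray, as slopes to the right and down, at radius r is drawn at 1 + k1 r^2 times it, then the intrinsics apply), "camera_from_world" (4x4, takes a point from world to camera coordinates). Camera axes: x right, y down, z forward; pixel columns grow to the right and rows downward; lengths in m; the calibration is good to about 2 mm. A picture is of the moment at which its call begins. There is no depth.
- ctrl.hand_in(): hands the job in, once; it reports no verdict.
The state is a dict: "t": time; "joint_pos": joint angles; "joint_velocities": joint speeds; "tau": joint torques, N m; "ee_pos": TCP position; "ee_rot": TCP orientation; "wrist_force": force on the tool from outside, world axes, zero at the start; "torque": the same for the moment, N m; "gripper_width": finger opening in m.
Only numpy, scipy, OpenCV 4.12 (cv2) and the standard library are available. Lean on these libraries where they do the work, as an engineer would, in place of code of your own. Each camera call takes 0.05 s, during which the arm holds its last target.

## Working session

There is one attempt and no reset: what is moved stays moved. The work goes in short steps, Python scripts to look and compute and a tool call to move; the robot and the scene stay as the last step left them, time stands still between calls to the robot, and variables do not carry over. Pictures are saved under pics/ and viewed, and the job is handed in when it is done.

Besides the shell and the picture viewer there is one more tool, called after "Emit:" by a JSON object that holds its "name" and its "arguments". servo_tool: Moves the arm, as the interface text tells. Its arguments: {"type":"object","properties":{"grip":{"type":"array","items":{"type":"number"}},"translation":{"type":"array","items":{"type":"array","items":{"type":"number"}}},"angular":{"type":"array","items":{"type":"array","items":{"type":"number"}}},"newtons":{"type":"number"}},"required":["grip","translation","angular"]}

```bash
ls; mkdir -p pics
python3 - <<'E'
from plant import monitor, snapshot, ctrl
import cv2
s=monitor.read_state(); print({k:s[k] for k in s})
for n in("side","top","wrist"):
    d=snapshot(n); cv2.imwrite(f"pics/{n}0.png",d["color"]); print(n,d["fx"],d["k1"],d["camera_from_world"].round(3).tolist())
E
```

```text
pics
{'t': 0.0, 'joint_pos': array([ 1.26201851,  0.46838886, -0.01156826,  1.60360677,  0.00598864,
        1.07136918, -0.05628259]), 'joint_velocities': array([ 9.03880642e-04, -1.92574550e-03,  2.06244145e-05,  2.31182973e-04,
       -6.41112098e-04,  4.78269009e-04,  1.50511644e-03]), 'tau': array([-1.27691897e-04, -5.32389379e+01,  2.15146673e-02, -2.51300955e+01,
        1.15184105e-02,  7.71024032e-03,  1.24772875e-06]), 'ee_pos': array([ 0.17050469, -0.62668004,  0.23033768]), 'ee_rot': array([ 9.91188375e-01,  1.32456976e-01, -1.77977585e-04, -8.50574785e-04]), 'wrist_force': array([-0.39925295,  0.40637734, -0.41847966]), 'torque': array([-0.01747502, -0.03633933,  0.0085502 ]), 'gripper_width': 0.08531590042807968}
side 468.13429193391875 -0.07830894656490055 [[0.84, -0.542, -0.005, -0.453], [-0.413, -0.634, -0.653, 0.288], [0.351, 0.551, -0.757, 0.745], [0.0, 0.0, 0.0, 1.0]]
top 474.98667407616085 -0.14098265235066057 [[-0.003, -1.0, -0.011, 0.052], [-0.986, 0.005, -0.168, 0.553], [0.168, 0.01, -0.986, 0.902], [0.0, 0.0, 0.0, 1.0]]
wrist 352.80055550734676 -0.07639566385980104 [[0.263, -0.965, -0.001, -0.65], [-0.911, -0.249, 0.328, -0.041], [-0.317, -0.085, -0.945, 0.38], [0.0, 0.0, 0.0, 1.0]]
```

View pics/top0.png

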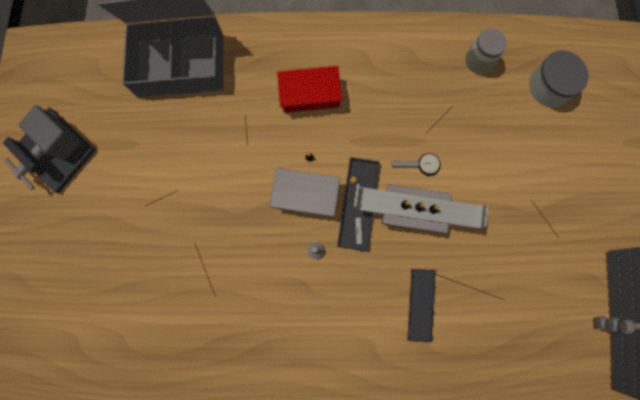

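View pics/side0.png

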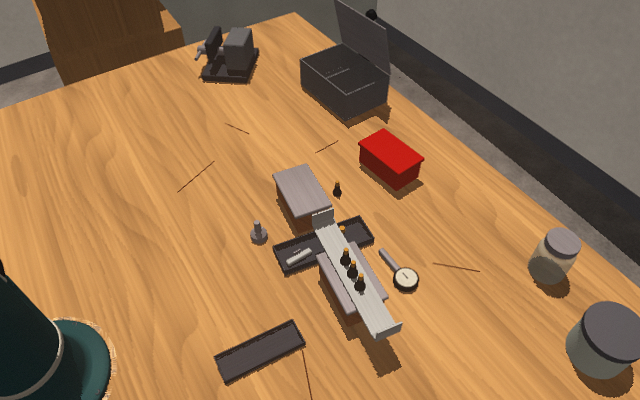

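View pics/wrist0.png

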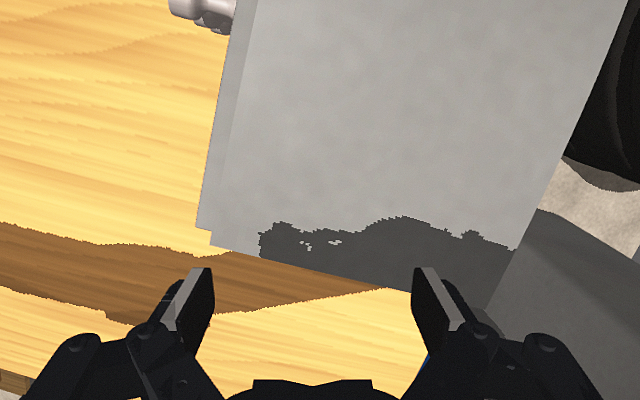

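The top view shows the strip on the right-hand block (−y side), between about (358,198) and (487,216), with stems at (406..435, 206). The free block is at (305,193) and the tray sits between them at (358,204). In the side view the strip's lips are at (323,216) and (385,330). The small tray, red box and gauge are off the path. Next I'll measure from the top view, zoomed in.

```bash
cat > h.py <<'E'
import numpy as np, cv2
from plant import monitor, snapshot, ctrl
def ray(d,px):
    K=np.array([[d["fx"],0,d["cx"]],[0,d["fy"],d["cy"]],[0,0,1.]])
    u=cv2.undistortPoints(np.array(px,float).reshape(-1,1,2),K,np.array([d["k1"],0,0,0,0.])).reshape(-1,2)
    M=d["camera_from_world"];R=M[:3,:3];o=-R.T@M[:3,3]
    return o,np.c_[u,np.ones(len(u))]@R
def onz(d,px,z):
    o,r=ray(d,px); return o+r*((z-o[2])/r[:,2:3])
def proj(d,P):
    P=np.array(P,float).reshape(-1,3);M=d["camera_from_world"];c=P@M[:3,:3].T+M[:3,3]
    s=c[:,:2]/c[:,2:];r2=(s**2).sum(1,keepdims=True);s=s*(1+d["k1"]*r2)
    return s*[d["fx"],d["fy"]]+[d["cx"],d["cy"]]
E
python3 - <<'E'
import cv2
a=cv2.imread('pics/top0.png')[140:270,250:510];cv2.imwrite('pics/topz.png',cv2.resize(a,None,fx=3,fy=3,interpolation=cv2.INTER_CUBIC))
a=cv2.imread('pics/side0.png')[150:350,230:430];cv2.imwrite('pics/sidez.png',cv2.resize(a,None,fx=3,fy=3,interpolation=cv2.INTER_CUBIC))
E
```

```text
(no output)
```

View pics/topz.png

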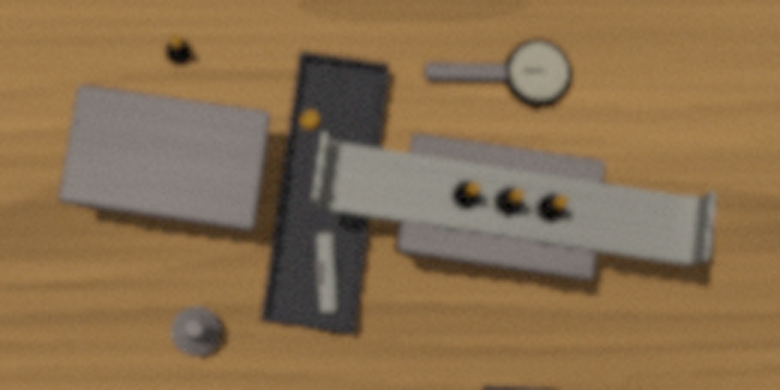

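View pics/sidez.png

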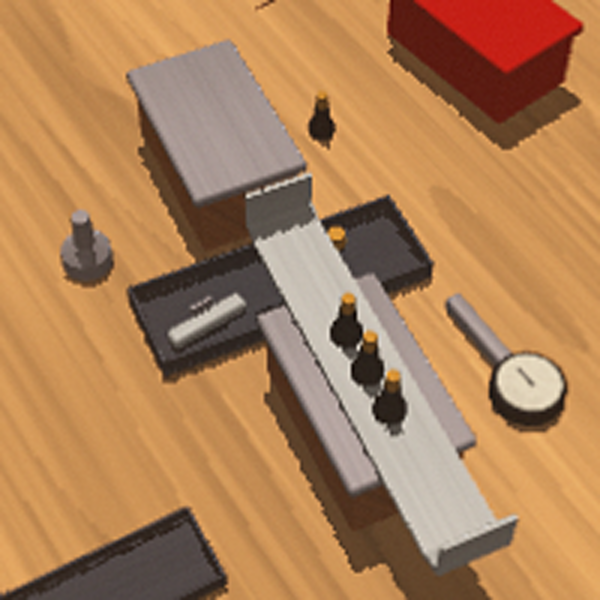

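```bash
cat > m.py <<'E'
from h import *
d=snapshot("top")
f=lambda p:(np.array(p,float)+.5)/3-.5+[250,140]
def show(n,p,z):
    w=onz(d,f(p),z);c=w.mean(0);print(n,c[:2].round(4));return w
def ang(v): return round(np.degrees(np.arctan2(-v[0],v[1])),2)
L=show("L",[(80,86),(268,112),(253,229),(60,200)],.06)
R=show("R",[(413,134),(605,160),(594,279),(399,247)],.06)
T=show("T",[(303,53),(388,67),(357,333),(264,319)],.016)
for w in(L,R,T): print([round(float(np.linalg.norm(w[i]-w[i-1])),4) for i in range(4)])
print("axis deg",ang(L[0]-L[1]),ang(L[3]-L[2]),ang(R[0]-R[1]),ang(R[3]-R[2]),ang(L.mean(0)-R.mean(0)),"LR",np.linalg.norm(L.mean(0)-R.mean(0)),"mid",(L.mean(0)+R.mean(0))/2)
S=show("stems",[(472,187),(515,193),(559,201)],.103);print(S.round(4),ang(S[0]-S[2]))
P=show("lips",[(325,131),(314,199),(708,261),(714,193)],.096)
l,r=P[:2].mean(0),P[2:].mean(0);print(l,r,np.linalg.norm(l-r),ang(l-r))
E
python3 m.py
```

```text
L [0.5527 0.0884]
R [ 0.5193 -0.1334]
T [ 0.5355 -0.0215]
[0.0774, 0.1261, 0.0784, 0.1279]
[0.0756, 0.1286, 0.0795, 0.1294]
[0.1868, 0.06, 0.1858, 0.0635]
axis deg -8.38 -8.84 -8.07 -9.79 -8.55 LR 0.2242392186822967 mid [ 0.53600841 -0.02249631  0.06      ]
stems [ 0.5204 -0.1333]
[[ 0.5248 -0.106   0.103 ]
 [ 0.5208 -0.133   0.103 ]
 [ 0.5156 -0.1607  0.103 ]] -9.56
lips [ 0.5198 -0.1355]
[ 0.54047073 -0.01107869  0.096     ] [ 0.49921612 -0.25982168  0.096     ] 0.25214086934212626 -9.42
```

Emit:
{"name": "servo_tool", "arguments": {"grip": [1,1,1,1,1], "translation": [[0,0,0],[0,0,0],[0,0,0],[0,0,0],[0,0,0]], "angular": [[0,0,6],[0,0,6],[0,0,6],[0,0,6],[0,0,0]], "newtons": 40}}

```text
t: 0.62
ee_pos: [0.1701, -0.6261, 0.2291]
ee_rot: [0.996, -0.086, -0.001, -0.002]
wrist_force: [0.3, 0.4, 0.6]
gripper_width: 0.0257
```

```bash
cat > go.py <<'E'
import sys
from h import *
from scipy.spatial.transform import Rotation as Ro
def go(t,yaw=-98.55):
    s=monitor.read_state();R=Ro.from_quat(s["ee_rot"]).as_matrix()
    # desired: tool y at yaw, z down
    y=np.array([np.cos(np.radians(yaw)),np.sin(np.radians(yaw)),0]);z=np.array([0,0,-1.]);D=np.c_[np.cross(y,z),y,z]
    e=np.array(t)-s["ee_pos"]
    print("t",round(s["t"],2),"pos",s["ee_pos"].round(4),"shift mm",(R.T@e*1000).round(1),"rot deg",np.degrees(Ro.from_matrix(R.T@D).as_rotvec()).round(2),"F",s["wrist_force"].round(1),"w",round(s["gripper_width"],4))
if __name__=="__main__":
    a=[float(v) for v in sys.argv[1:]]; go(a[:3],*(a[3:]))
E
python3 go.py .534 -.05 .23
```

```text
t 0.62 pos [ 0.1701 -0.6261  0.2291] shift mm [ 259.5 -630.     1. ] rot deg [-0.21  0.09 -1.34] F [0.3 0.4 0.6] w 0.0257
```

Emit:
{"name": "servo_tool", "arguments": {"grip": [1,1,1,1,1], "translation": [[15,-37,0],[15,-37,0],[15,-37,0],[15,-37,0],[15,-37,0]], "angular": [[0,0,-1],[0,0,0],[0,0,0],[0,0,0],[0,0,0]]}}

```text
t: 1.03
ee_pos: [0.2679, -0.4566, 0.2267]
ee_rot: [0.997, -0.078, -0.003, 0.0]
wrist_force: [1.1, -0.5, 0.3]
gripper_width: 0.0003
```

Emit:
{"name": "servo_tool", "arguments": {"grip": [1,1,1,1,1], "translation": [[15,-37,0],[15,-37,0],[15,-37,0],[15,-37,0],[15,-37,0]], "angular": [[0,0,0],[0,0,0],[0,0,0],[0,0,0],[0,0,0]]}}

```text
t: 1.45
ee_pos: [0.3723, -0.2762, 0.2267]
ee_rot: [0.998, -0.07, -0.003, 0.002]
wrist_force: [0.6, 0.0, -0.4]
gripper_width: 0.0
```

```bash
python3 go.py .534 -.05 .15
```

```text
t 1.45 pos [ 0.3723 -0.2762  0.2267] shift mm [ 129.1 -246.7   75.1] rot deg [0.21 0.3  0.56] F [ 0.6  0.  -0.4] w 0.0
```

Emit:
{"name": "servo_tool", "arguments": {"grip": [1,1,1,1,1], "translation": [[19,-36,0],[19,-36,0],[19,-36,0],[19,-36,0],[19,-36,0]], "angular": [[0,0,0.5],[0,0,0],[0,0,0],[0,0,0],[0,0,0]]}}

```text
t: 1.87
ee_pos: [0.4921, -0.1056, 0.2271]
ee_rot: [0.998, -0.066, -0.001, 0.003]
wrist_force: [1.1, -1.0, -0.7]
gripper_width: -0.0
```

```bash
python3 go.py .534 -.05 .15
```

```text
t 1.87 pos [ 0.4921 -0.1056  0.2271] shift mm [ 34.4 -61.1  76.7] rot deg [0.36 0.12 0.98] F [ 1.1 -1.  -0.7] w -0.0
```

Emit:
{"name": "servo_tool", "arguments": {"grip": [1,1,1,1,1], "translation": [[17,-30,5],[17,-30,5],[0,0,30],[0,0,30],[0,0,0]], "angular": [[0.4,0,1],[0,0,0],[0,0,0],[0,0,0],[0,0,0]]}}

```text
t: 2.28
ee_pos: [0.5431, -0.0349, 0.1578]
ee_rot: [0.998, -0.059, 0.005, -0.003]
wrist_force: [-1.4, -0.2, -0.4]
gripper_width: 0.0
```

```bash
python3 go.py .534 -.05 .08
python3 - <<'E'
from h import *
d=snapshot("wrist");cv2.imwrite('pics/w1.png',d["color"])
d=snapshot("side");a=d["color"][150:350,230:430];cv2.imwrite('pics/s1.png',cv2.resize(a,None,fx=3,fy=3))
E
```

```text
t 2.28 pos [ 0.5431 -0.0349  0.1578] shift mm [-7.9 16.6 77.6] rot deg [-0.41 -0.49  1.83] F [-1.4 -0.2 -0.4] w 0.0
```

View pics/w1.png

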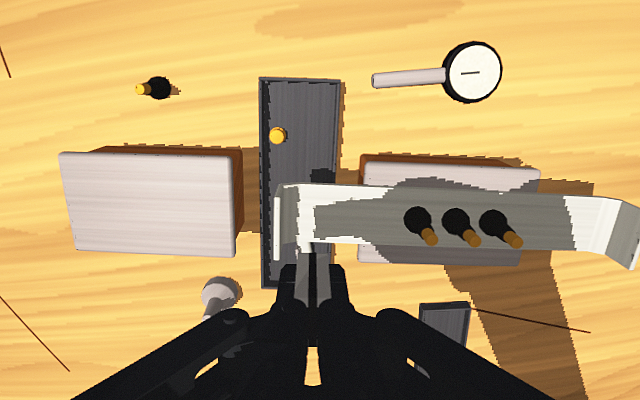

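View pics/s1.png

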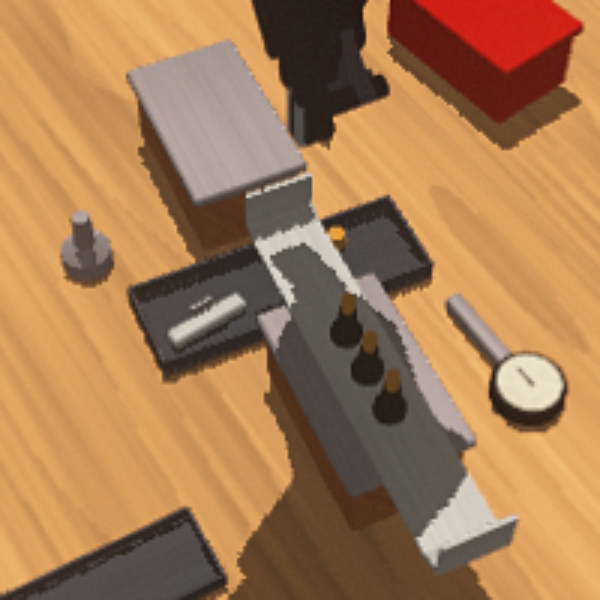

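The wrist view shows the closed fingers just behind the leading lip (275,220), and the strip hasn't moved. The fingers need to come back about 25 mm before going down.

Emit:
{"name": "servo_tool", "arguments": {"grip": [1,1,1,1], "translation": [[-5,14,0],[-4,10,0],[0,0,15],[0,0,0]], "angular": [[-0.4,-0.5,1.8],[0,0,0],[0,0,0],[0,0,0]]}}

```text
t: 2.72
ee_pos: [0.534, -0.0658, 0.153]
ee_rot: [0.997, -0.079, 0.007, 0.002]
wrist_force: [-0.7, 0.5, -0.9]
gripper_width: -0.0002
```

```bash
python3 go.py .532 -.058 .083
```

```text
t 2.72 pos [ 0.534  -0.0658  0.153 ] shift mm [-4.2 -7.6 69.9] rot deg [ 0.18 -0.79 -0.5 ] F [-0.7  0.5 -0.9] w -0.0002
```

Emit:
{"name": "servo_tool", "arguments": {"grip": [1,1,1,1,1], "translation": [[-2,-4,22],[-1,-3,22],[0,0,15],[0,0,8],[0,0,0]], "angular": [[0,-0.8,-0.5],[0,0,0],[0,0,0],[0,0,0],[0,0,0]]}}

```text
t: 3.13
ee_pos: [0.5357, -0.0677, 0.0931]
ee_rot: [0.997, -0.079, 0.007, 0.004]
wrist_force: [-0.2, 1.0, -0.0]
gripper_width: -0.0001
```

```bash
python3 go.py .532 -.058 .083
python3 - <<'E'
from h import *
d=snapshot("side");a=d["color"][150:350,230:430];cv2.imwrite('pics/s2.png',cv2.resize(a,None,fx=3,fy=3))
E
```

```text
t 3.13 pos [ 0.5357 -0.0677  0.0931] shift mm [-5.4 -9.1 10. ] rot deg [ 0.39 -0.78 -0.56] F [-0.2  1.  -0. ] w -0.0001
```

View pics/s2.png

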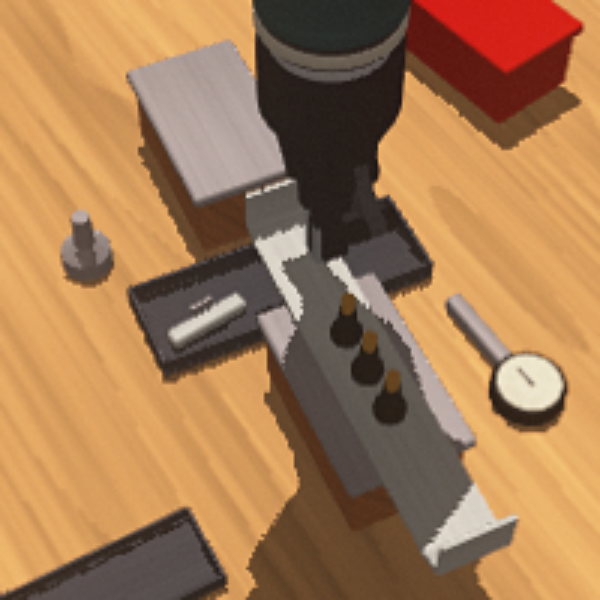

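Fingers are above the bare stretch between the stems and the leading lip, clear of both. I'll lower them, centre them, and start along the strip.

Emit:
{"name": "servo_tool", "arguments": {"grip": [1,1,1,1,1], "translation": [[-4,-2,6],[-2,-4,4],[0,-5,1],[0,-6,0],[0,-6,0]], "angular": [[0,-0.8,-0.5],[0,0,0],[0,0,0],[0,0,0],[0,0,0]]}}

```text
t: 3.6
ee_pos: [0.5359, -0.045, 0.0861]
ee_rot: [0.997, -0.077, 0.003, 0.004]
wrist_force: [-0.7, 0.3, 0.2]
gripper_width: 0.0
```

```bash
python3 go.py .5373 -.03 .081
```

```text
t 3.6 pos [ 0.5359 -0.045   0.0861] shift mm [ -1.  -15.1   5. ] rot deg [ 0.43 -0.35 -0.24] F [-0.7  0.3  0.2] w 0.0
```

Emit:
{"name": "servo_tool", "arguments": {"grip": [1,1,1,1,1], "translation": [[0,-5,3],[0,-5,2],[0,-5,1],[0,-5,0],[0,-5,0]], "angular": [[0,0,0],[0,0,0],[0,0,0],[0,0,0],[0,0,0]]}}

```text
t: 4.02
ee_pos: [0.5407, -0.0167, 0.08]
ee_rot: [0.997, -0.075, 0.003, 0.004]
wrist_force: [-0.5, -1.5, -0.3]
gripper_width: -0.0001
```

```bash
python3 go.py .552 .085 .081
python3 - <<'E'
from h import *
d=snapshot("side");a=d["color"][150:350,230:430];cv2.imwrite('pics/s3.png',cv2.resize(a,None,fx=3,fy=3))
E
```

```text
t 4.02 pos [ 0.5407 -0.0167  0.08  ] shift mm [  -4.1 -102.2   -1.9] rot deg [ 0.47 -0.41 -0.09] F [-0.5 -1.5 -0.3] w -0.0001
```

View pics/s3.png

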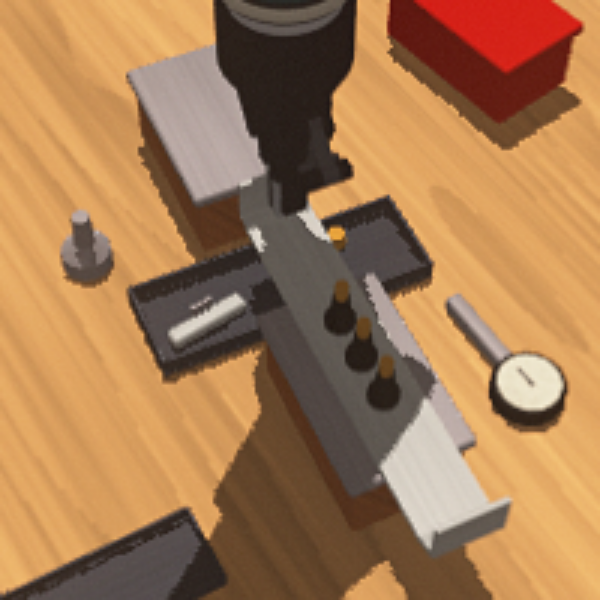

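The strip has started to follow: its lip is at (255,190) in the zoom, contact force about 1.5 N. Continuing.

Emit:
{"name": "servo_tool", "arguments": {"grip": [1,1,1,1,1], "translation": [[0,-5,-1],[0,-5,0],[0,-5,0],[0,-5,0],[0,0,0]], "angular": [[0,0,0],[0,0,0],[0,0,0],[0,0,0],[0,0,0]]}}

```text
t: 4.48
ee_pos: [0.544, 0.0063, 0.0809]
ee_rot: [0.997, -0.075, 0.003, 0.004]
wrist_force: [-0.2, 0.2, -0.3]
gripper_width: -0.0002
```

```bash
python3 go.py .552 .085 .081
python3 - <<'E'
from h import *
d=snapshot("top");a=d["color"][140:270,250:510];cv2.imwrite('pics/t4.png',cv2.resize(a,None,fx=3,fy=3,interpolation=cv2.INTER_CUBIC))
d=snapshot("wrist");cv2.imwrite('pics/w4.png',d["color"])
E
```

```text
t 4.48 pos [0.544  0.0063 0.0809] shift mm [ -3.8 -79.   -0.8] rot deg [ 0.44 -0.4  -0.04] F [-0.2  0.2 -0.3] w -0.0002
```

View pics/t4.png

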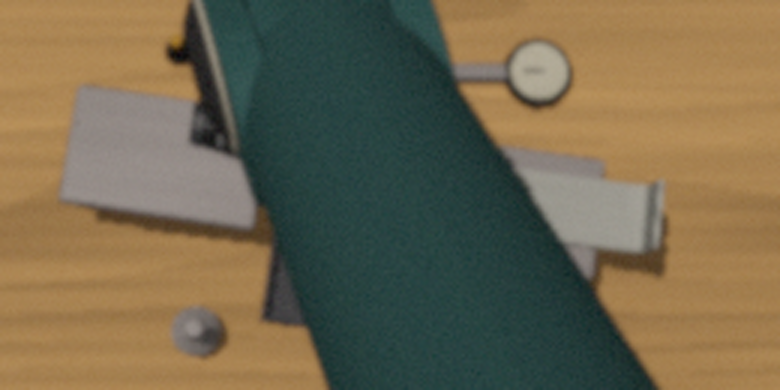

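View pics/w4.png

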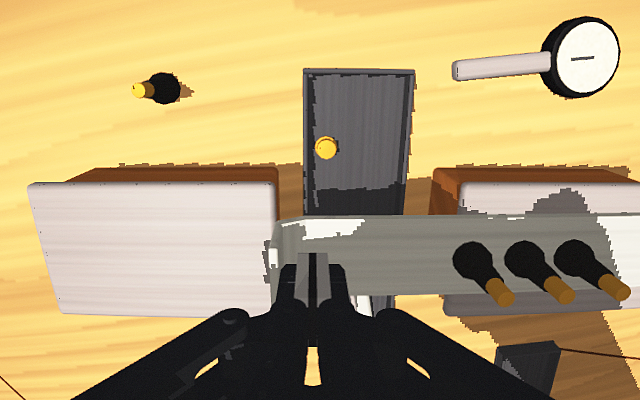

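The trailing lip is now at (657,215) in the top zoom, so the strip has moved about 33 mm. In the wrist view the leading lip (275,255) is at the edge of the other block and the strip is aligned.

Emit:
{"name": "servo_tool", "arguments": {"grip": [1,1,1,1,1], "translation": [[-1,-5,0],[0,-5,0],[0,-5,0],[0,-5,0],[0,-5,0]], "angular": [[0,0,0],[0,0,0],[0,0,0],[0,0,0],[0,0,0]]}}

```text
t: 5.0
ee_pos: [0.5466, 0.0291, 0.0806]
ee_rot: [0.997, -0.077, 0.003, 0.006]
wrist_force: [-0.2, -1.8, -0.2]
gripper_width: -0.0001
```

Emit:
{"name": "servo_tool", "arguments": {"grip": [1,1,1,1,1], "translation": [[-1,-5,0],[0,-5,0],[0,-5,0],[0,-5,0],[0,0,0]], "angular": [[0,0,0],[0,0,0],[0,0,0],[0,0,0],[0,0,0]]}}

```text
t: 5.42
ee_pos: [0.5492, 0.0532, 0.0806]
ee_rot: [0.997, -0.076, 0.003, 0.005]
wrist_force: [0.1, -0.8, 1.0]
gripper_width: -0.0004
```

```bash
python3 go.py .552 .085 .081
python3 - <<'E'
from h import *
d=snapshot("top");a=d["color"][140:270,250:510];cv2.imwrite('pics/t5.png',cv2.resize(a,None,fx=3,fy=3,interpolation=cv2.INTER_CUBIC))
d=snapshot("side");a=d["color"][150:350,230:430];cv2.imwrite('pics/s5.png',cv2.resize(a,None,fx=3,fy=3))
E
```

```text
t 5.42 pos [0.5492 0.0532 0.0806] shift mm [ -2.1 -31.8  -0.7] rot deg [ 0.55 -0.41 -0.19] F [ 0.1 -0.8  1. ] w -0.0004
```

View pics/t5.png

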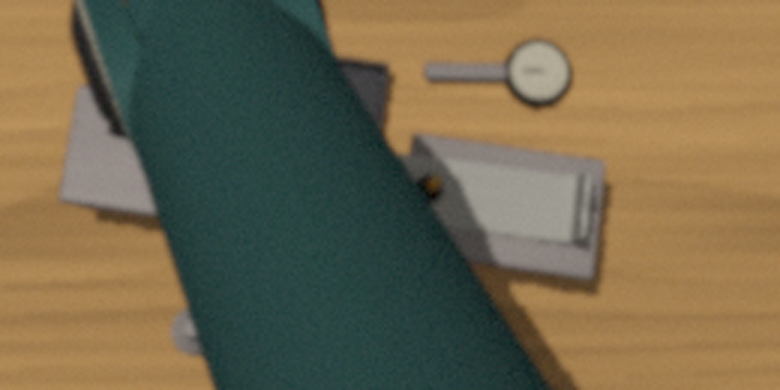

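View pics/s5.png

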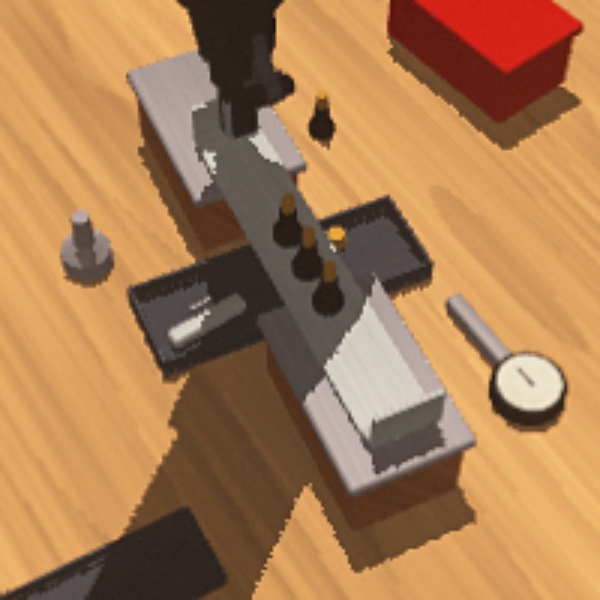

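Run:
```python
from h import *
d=snapshot("top");f=lambda p,o=(250,140):(np.array(p,float)+.5)/3-.5+o
u=np.array([.149,.989]);C=np.array([.5357,-.022])
s=onz(d,f([(433,186)]),.103)[0,:2];print("stem",s,"centre",s+.028*u,((s+.028*u-C)@u))
l=onz(d,f([(603,178),(597,246)]),.096).mean(0)[:2];print("lip",l,(l+.1265*u-C)@u)
d=snapshot("side")
s=onz(d,f([(289,202),(309,234),(329,269)],(230,150)),.100)[:,:2];print(s,(s[1]-C)@u)
```

```text
stem [ 0.52553583 -0.08151499] centre [ 0.52970783 -0.05382299] -0.032365773615500096
lip [ 0.50940375 -0.18832336] -0.04187121491856924
[[ 0.53389972 -0.03044724]
 [ 0.53039109 -0.05714271]
 [ 0.52579651 -0.08463595]] -0.03554716406431386
```

About 35 mm is still to go. The three estimates are 32, 36 and 42 mm. The strip is already borne by both blocks.

Emit:
{"name": "servo_tool", "arguments": {"grip": [1,1,1,1,1], "translation": [[0,-5,0],[0,-5,0],[0,-5,0],[0,-5,0],[0,-5,0]], "angular": [[0,0,0],[0,0,0],[0,0,0],[0,0,0],[0,0,0]]}}

```text
t: 6.03
ee_pos: [0.5531, 0.0746, 0.0803]
ee_rot: [0.997, -0.079, 0.003, 0.007]
wrist_force: [-0.5, -1.8, 0.9]
gripper_width: 0.0
```

Emit:
{"name": "servo_tool", "arguments": {"grip": [1,1,1], "translation": [[0,-4,0],[0,-2,0],[0,0,0]], "angular": [[0,0,0],[0,0,0],[0,0,0]]}}

```text
t: 6.28
ee_pos: [0.5544, 0.0831, 0.0803]
ee_rot: [0.997, -0.078, 0.003, 0.007]
wrist_force: [-0.6, -2.0, 1.2]
gripper_width: 0.0002
```

```bash
python3 go.py .552 .085 .081
python3 - <<'E'
from h import *
d=snapshot("top");a=d["color"][140:270,250:510];cv2.imwrite('pics/t6.png',cv2.resize(a,None,fx=3,fy=3,interpolation=cv2.INTER_CUBIC))
d=snapshot("side");a=d["color"][150:350,230:430];cv2.imwrite('pics/s6.png',cv2.resize(a,None,fx=3,fy=3))
E
```

```text
t 6.28 pos [0.5544 0.0831 0.0803] shift mm [-2.6 -1.5 -0.7] rot deg [ 0.73 -0.38 -0.42] F [-0.6 -2.   1.2] w 0.0002
```

View pics/t6.png

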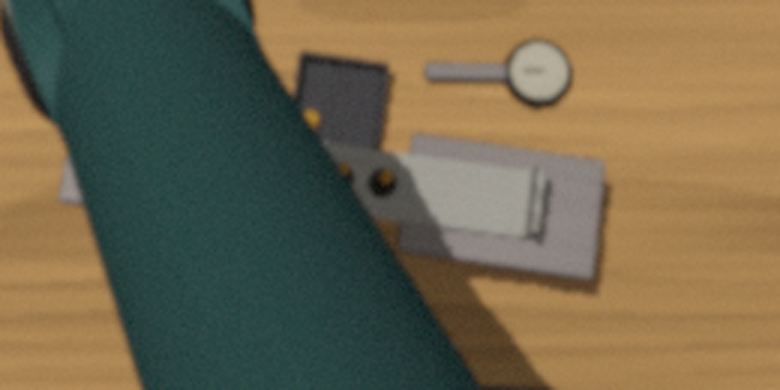

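View pics/s6.png

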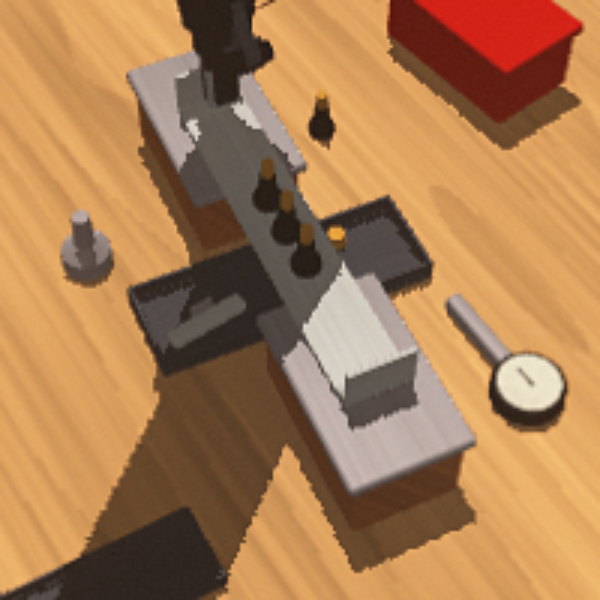

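Run:
```python
from h import *
d=snapshot("top");f=lambda p,o=(250,140):(np.array(p,float)+.5)/3-.5+o
u=np.array([.149,.989]);n=np.array([.989,-.149]);C=np.array([.5357,-.022])
s=onz(d,f([(345,170),(387,179)]),.103)[:,:2];print("stem",s,s-C)
l=onz(d,f([(551,169),(545,237)]),.096).mean(0)[:2];print("lip",l,(l+.1265*u-C)@u)
d=snapshot("side")
s=onz(d,f([(268,166),(288,198),(308,232)],(230,150)),.101)[:,:2];print(s,(s[1]-C)@u,(s[1]-C)@n)
```

```text
stem [[ 0.53596737 -0.02657442]
 [ 0.53012628 -0.05276991]] [[ 0.00026737 -0.00457442]
 [-0.00557372 -0.03076991]]
lip [ 0.51538053 -0.15523979] -0.008261019178019826
[[ 5.38317038e-01 -3.94722949e-04]
 [ 5.34644500e-01 -2.82160680e-02]
 [ 5.30279504e-01 -5.62274127e-02]] -0.006304960661440975 -0.0001176949943348605
```

The strip is about 5 mm short, less than 1 mm off sideways, and in line. One small nudge, then back off and go up.

Emit:
{"name": "servo_tool", "arguments": {"grip": [1,1,1,1], "translation": [[0,-4,0],[0,-3,0],[0,0,0],[0,4,0]], "angular": [[0,0,0],[0,0,0],[0,0,0],[0,0,0]]}}

```text
t: 6.82
ee_pos: [0.5547, 0.0862, 0.0801]
ee_rot: [0.997, -0.079, 0.003, 0.006]
wrist_force: [-0.0, -0.0, 0.3]
gripper_width: -0.0004
```

Emit:
{"name": "servo_tool", "arguments": {"grip": [1,1,1,1,1], "translation": [[0,8,0],[0,8,0],[0,0,-10],[0,0,-30],[0,0,-30]], "angular": [[0,0,0],[0,0,0],[0,0,0],[0,0,0],[0,0,0]]}}

```text
t: 7.23
ee_pos: [0.5467, 0.0676, 0.1467]
ee_rot: [0.997, -0.079, -0.004, 0.008]
wrist_force: [0.8, 1.0, -0.2]
gripper_width: -0.0003
```

Emit:
{"name": "servo_tool", "arguments": {"grip": [1,1,1,1,1], "translation": [[0,0,-35],[0,0,-35],[5,35,0],[5,35,0],[5,35,0]], "angular": [[0,0,0],[0,0,0],[0,0,0],[0,0,0],[0,0,0]]}}

```text
t: 7.65
ee_pos: [0.5492, -0.0305, 0.2333]
ee_rot: [0.997, -0.072, 0.004, 0.004]
wrist_force: [1.2, 0.5, 0.5]
gripper_width: -0.0
```

Emit:
{"name": "servo_tool", "arguments": {"grip": [1,1,1,1,1], "translation": [[-10,38,0],[-10,38,0],[-10,38,0],[-10,38,0],[0,0,0]], "angular": [[0,0,0],[0,0,0],[0,0,0],[0,0,0],[0,0,0]]}}

```text
t: 8.07
ee_pos: [0.4841, -0.19, 0.2397]
ee_rot: [0.997, -0.077, 0.008, 0.005]
wrist_force: [0.1, -1.3, -0.0]
gripper_width: 0.0006
```

Run:
```python
from h import *
d=snapshot("top");a=d["color"][140:270,250:510];cv2.imwrite('pics/t7.png',cv2.resize(a,None,fx=3,fy=3,interpolation=cv2.INTER_CUBIC))
d=snapshot("side");a=d["color"][150:350,230:430];cv2.imwrite('pics/s7.png',cv2.resize(a,None,fx=3,fy=3))
```

```text
(no output)
```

View pics/t7.png

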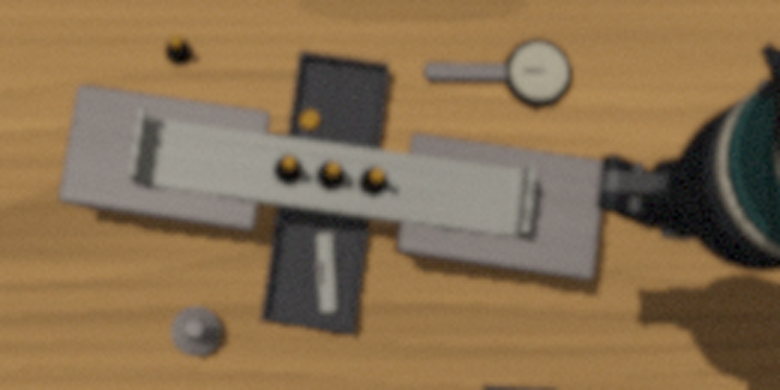

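View pics/s7.png

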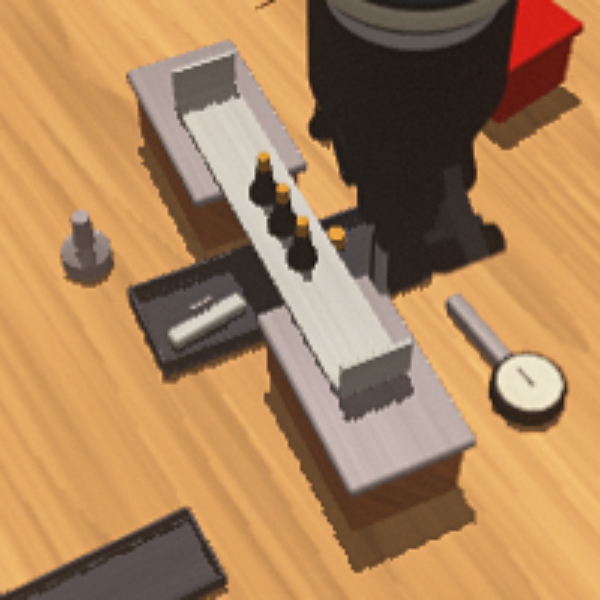

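Run:
```python
from h import *
d=snapshot("top");f=lambda p,o=(250,140):(np.array(p,float)+.5)/3-.5+o
C=np.array([.5357,-.022]);ang=lambda v:np.degrees(np.arctan2(-v[0],v[1]))
s=onz(d,f([(290,161),(334,168),(378,175)]),.103)[:,:2];print("stems",s.mean(0)-C,ang(s[0]-s[2]))
P=onz(d,f([(143,108),(133,182),(533,237),(540,168)]),.096)[:,:2];l,r=P[:2].mean(0),P[2:].mean(0);print("lips",(l+r)/2-C,np.linalg.norm(l-r),ang(l-r))
st=monitor.read_state();print(st["t"],abs(st["joint_velocities"]).max())
```

```text
stems [0.00157258 0.00229465] -9.470775246481836
lips [-0.00086362 -0.00016901] 0.2543635030436545 -8.630017705393646
8.2167 0.03347559540353047
```

The strip is centred to about 3 mm and within 1° of the block line, and the bystanders haven't visibly moved. A short rest, then hand in.

Emit:
{"name": "servo_tool", "arguments": {"grip": [1,1,1], "translation": [[0,0,0],[0,0,0],[0,0,0]], "angular": [[0,0,0],[0,0,0],[0,0,0]]}}

```text
t: 8.47
ee_pos: [0.4896, -0.1771, 0.2403]
ee_rot: [0.998, -0.068, 0.01, 0.002]
wrist_force: [-0.7, -0.0, -0.3]
gripper_width: -0.0003
```

```bash
python3 -c "
from plant import ctrl
print(ctrl.hand_in())"
```

```text
the job is handed in; nothing more can be done
None
```

The strip now bridges the gap over the tray, and I handed the job in at about 8.5 s of the 32 s allowed. I pushed it along with the closed fingers against the inside of its leading lip, never gripping or lifting it. The readings taken after each move stayed at or below about 2 N along the push. Then I backed the fingers off, raised them and moved the arm clear.

Last checks, from the top camera:
- **Centring:** the strip's middle is about 3 mm from the tray's middle by the stems, and about 1 mm by the lips.
- **Alignment:** it is within about 1° of the line of the blocks. The stems give −9.5° and the lips −8.6°, against −8.6° for the blocks, so the two readings differ by about 1°.
- **Support:** both pictures show it lying flat with an end on each block. I judged flatness and contact by eye only and did not measure tilt, height or contact force.
- **Bystanders:** none has visibly moved.

While pushing, my three estimates of the distance left disagreed by about 10 mm (32, 36 and 42 mm). The final pictures, with the arm out of the way, settled it.

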